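Clear the joinery bench: tool to the tray, offcut to the crate

ROBOT

A 6-joint arm with a two-finger parallel gripper is mounted at the origin on the work surface. World frame = base frame: x ahead of the robot, y to its left, z up, the work surface at z = 0. Lengths are in m, angles in rad, forces in N, time in s.
With the tool pointing down it reaches from about 0.325 to 0.775 m from the base axis. Payload 9.3 kg.
Tool frame: the origin (TCP) lies on the centre line of the jaws, within the pads' length; the fingertips stand 25 mm ahead of it and the grasp point (between the pads) lies 6 mm ahead of it (r.tips_ahead is the distance from the TCP to the fingertips, in m); z points along the fingers, y is the line along which they close (so a half turn about z gives the same grasp; the last joint's range is limited). The gripper opens to 85 mm and grips with 20 to 120 N. Pads are 22 mm wide; open, the fingers measure 114 mm over their backs; the gripper's body (76 mm by 85 mm) begins 54 mm behind the grasp point. The pads swing forward as they close: fully open they stand 13 mm farther back than shut.
Start: joints at [-1.32, 0.259, 0.021, 1.334, 0, 1.418], TCP at [0.216, -0.506, 0.256] pointing down, gripper open.
Joint ranges: [-3.04, 3.04], [-0.91, 1.82], [-1.04, 1.36], [-1.92, 1.95], [-1.52, 1.45], [-3.14, 3.14]. Speed limits (rad/s): [2.22, 2.22, 2.79, 3.14, 3.14, 3.14].

INTERFACE

Orientations are given as a rotation vector (axis times angle).
In Python, from workcell import r gives the robot as it stands.
- The arm moves only by the shell command python3 -m pendant 'ROWS' [FORCE]. ROWS is JSON, a list of rows, each a list of 5 numbers: the finger opening in cm, from 0 to 8.54, then the shift along the tool's x, y, z in cm, then the turn about the tool's z in degrees. In form: [[grip, dx, dy, dz, yaw], ...]. A call has 1 to 10 rows; each row shifts and turns the commanded pose from where the row before left it, along the tool's axes as they then stand; what a row does not reach is not made up. A row lasts 1/8 s, in which the tool goes at most 62.5 mm and 10.7 degrees, less where a joint would pass 70% of its speed; a pose out of reach is approached as far as the arm can. A call is refused whole if a number of a shift passes 6.25 or a number of a turn 10.7, either way. A call with a gripper value outside its range is refused whole. The fingers move at their own pace and stop on an object; FORCE is the grip in N (left out, the last holds). Time passes only in rows, so rows that do not move let the fingers close. It gives the time, the measured TCP pose, the force, the opening and the grip force at its end, in the units of the state.
- r.read_state(): the state, without advancing time (a new reading comes with each control period).
- r.capture(name): name is "scene" or "top"; returns a dict with "img" (480x640x3 uint8, red, green, blue), "z_map" (480x640 float32, m along the optical axis (not along the pixel's ray), 0 where there is no reading), "intrinsics" (3x3 intrinsics, pixels), "pose" (4x4, takes a point from camera to world coordinates). Camera axes: x right, y down, z forward; pixel columns grow to the right and rows downward; lengths in m; the calibration is good to about 2 mm. A picture is of the moment at which its call begins.
- r.close_job(): hands the job in; it is judged then, once.
Trained networks look in a picture, given as the dict that the camera call returned (one of the last four; its "shot" number tells which), for a name from the list of things; names that differ only in an ending like _2 or _b are one class to them, and where a whole thing is asked for, a point or a joint stands for the part that bears it (a point fixed in the world has none). Each returns a list of dicts, best first, with "score" (0 to 1); they miss things now and then, are a little off and sometimes report something else, mostly with a low value. They report only what shows in the picture. A call takes as long as a camera call. They do not tell look-alikes from the thing itself.
- r.recognise(picture, thing): "bbox" ([left, top, width, height] in pixels, round what is visible of it).
- r.trace(picture, thing): "pixels" (480x640 bool, what is visible of it) and "bbox" ([left, top, width, height] in pixels, round what is visible of it).
- r.pinpoint(picture, thing): "point" ([column, row] in pixels: a listed point, or the origin of a listed thing).
The state is a dict: "time": time; "joints": joint angles; "qd": joint speeds; "effort": joint torques, N m; "tool_pos": TCP position; "tool_rot": TCP orientation; "force": force on the tool from outside, world axes, zero at the start; "ft_torque": the same for the moment, N m; "gripper_width": finger opening in m; "grip_force": force on a finger pad.
Only numpy, scipy, OpenCV 4.12 (cv2) and the standard library are available. Lean on these libraries where they do the work, as an engineer would, in place of code of your own. Each camera call takes 0.05 s, during which the arm holds its last target. There are 200 camera calls.

TASK

Tidy up the workbench after the job: put the red-handled screwdriver into the blue tool tray so that it lies flat on the tray's floor, and put the short notched pine offcut into the slatted wooden crate. Let go of both.

Things in the scene. Friction and masses are not known exactly. Their poses are not given: they have to be found in the camera images.
- screwdriver: Loose screwdriver lying on the bench, about 0.12 kg, 190 mm long. Red handle with black collar, 26 mm wide (y), 24 mm high (z), flat-sided so it does not roll; steel shaft 8 mm thick, its axis 12 mm above the underside. Origin: on the underside, below the point of balance, in the handle. x points to the tip: handle from x = -70 to +30 mm, shaft from +30 to +120 mm. z up.
- offcut: Loose offcut of pale pine lying on the bench, about 0.085 kg, 105 mm long, 44 mm wide (y): a block with a step (half-lap notch) at one end. Full block, 40 mm high, from x = -45 to +25 mm; step, 20 mm high, from +25 to +60 mm. Origin: on the underside, below the point of balance. x along it to the step, z up. Not the long drilled pine rail, nor the turned handle.
- tool_tray: Open blue tool tray, 300 mm (x) by 170 mm (y), 45 mm high, walls and floor 4 mm thick, empty, fixed to the bench. Origin: centre of the underside; z up. It stands to the left or right of the items, the crate on the other side. Farther from the robot than items and bins lie a drilled rail, a turned wooden handle, a tape measure and a drill: not part of the job.
- offcut_crate: Open crate of brown slatted wood, 240 mm (x) by 200 mm (y), 90 mm high, walls and floor 8 mm thick, empty, fixed to the bench. Origin: centre of the underside; z up.
Things that resemble listed ones, but are neither listed nor needed, are in the scene too. Several things have the shape of the screwdriver; the one meant has the colours described above. Leave any orange look-alike of the offcut alone.

How it is judged:
By the outcome, as a careful person would: the job done as asked, in the order asked, and still so for the second after the job is handed in, with the robot touching nothing.
It also fails if it takes over 59 s, if anything falls off the work surface, if the arm or the gripper's body presses on something with over 40 N, if the wrist force passes 120 N, or if a joint passes its speed limit or range.

## Working session

There is one attempt and no reset: what is moved stays moved. The work goes in short steps, Python scripts to look and compute and a shell command to move; the robot and the scene stay as the last step left them, time stands still between calls to the robot, and variables do not carry over. Pictures are saved under pics/ and viewed, at most 10 in all, crops included, and the job is handed in when it is done.

```bash
mkdir -p pics; cat > h.py <<'E'
import numpy as np, cv2
from workcell import r
def save(c,n): cv2.imwrite(f'pics/{n}.png',c['img'][:,:,::-1])
def pts(c,mask):
    v,u=np.nonzero(mask&(c['z_map']>0)); z=c['z_map'][v,u]; K=c['intrinsics']
    p=np.stack([(u-K[0,2])/K[0,0]*z,(v-K[1,2])/K[1,1]*z,z],1)
    return p@c['pose'][:3,:3].T+c['pose'][:3,3], c['img'][v,u]
E
python3 - <<'E'
from h import *
np.set_printoptions(precision=3,suppress=True)
c=r.capture('top'); save(c,'top1'); s=r.capture('scene'); save(s,'scene1')
print(c['pose'],s['pose'][:3,3],r.read_state()['time'])
for t in ['screwdriver','offcut','tool_tray','offcut_crate']:
    for d in r.trace(c,t):
        p,col=pts(c,d['pixels'])
        hi=p[p[:,2]>.004]
        if len(hi)<10: continue
        rect=cv2.minAreaRect((hi[:,:2]*1000).astype(np.float32))
        print(t,round(d['score'],2),d['bbox'],rect,np.percentile(hi[:,2],[5,50,98]),np.median(col,0))
E
```

```text
[[ 0.022 -0.997  0.076  0.342]
 [-0.999 -0.02   0.028 -0.012]
 [-0.026 -0.077 -0.997  1.013]
 [ 0.     0.     0.     1.   ]] [0.859 0.441 0.817] 0.1
screwdriver 0.98 [112.2, 291.1, 80.1, 83.1] ((248.9169921875, 311.343994140625), (25.348827362060547, 187.83172607421875), 48.39383316040039) [0.012 0.023 0.028] [190.5 146.  165. ]
screwdriver 0.78 [257.9, 86.7, 50.3, 95.7] ((615.9822387695312, 87.20489501953125), (190.15408325195312, 26.584941864013672), 25.675334930419922) [0.014 0.024 0.028] [188.  43.  38.]
offcut 0.7 [369.5, 134.6, 30.5, 62.0] ((556.7579345703125, -98.86991882324219), (105.20242309570312, 44.09962844848633), 5.3531904220581055) [0.018 0.04  0.044] [211. 167. 114.]
offcut 0.61 [366.5, 220.0, 58.9, 48.7] ((414.2596130371094, -126.2826919555664), (45.972068786621094, 105.82354736328125), 31.325204849243164) [0.019 0.04  0.044] [245. 134.  44.]
offcut 0.38 [67.7, 85.7, 132.9, 144.0] ((550.2359619140625, 338.9391784667969), (203.0189208984375, 241.01438903808594), 89.98857879638672) [0.007 0.011 0.093] [111.  71.  43.]
tool_tray 0.56 [454.9, 100.7, 134.2, 184.2] ((514.2297973632812, -342.7469787597656), (171.97726440429688, 300.51318359375), 79.05440521240234) [0.004 0.006 0.047] [ 43.  85. 140.]
offcut_crate 0.88 [68.9, 88.0, 134.1, 143.8] ((550.2619018554688, 338.93365478515625), (203.0177459716797, 241.04855346679688), 89.98162078857422) [0.007 0.011 0.093] [111.  71.  43.]
offcut_crate 0.51 [369.5, 136.4, 29.7, 60.5] ((556.2550048828125, -98.89049530029297), (104.2082748413086, 44.12512969970703), 5.406559944152832) [0.019 0.04  0.044] [212. 167. 114.]
```

View pics/top1.png

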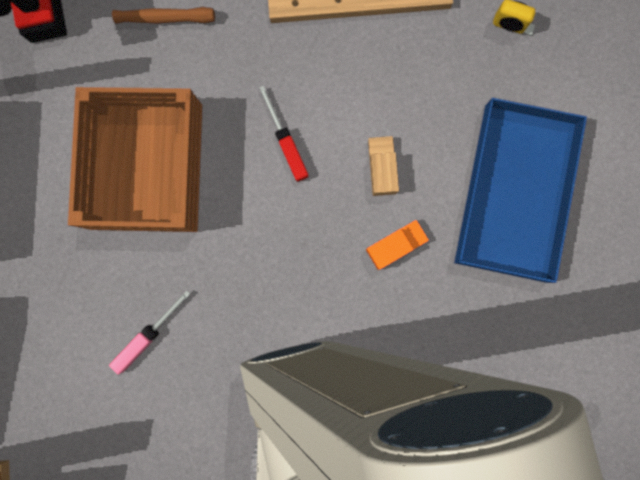

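View pics/scene1.png

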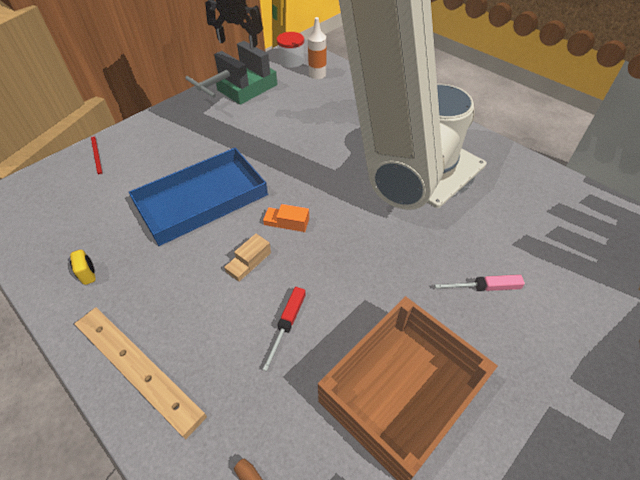

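The top view shows the red screwdriver at about (285,135), tip up-left. The pine offcut is at (383,165) with its step up, the blue tray at (522,190) and the crate at (135,160). The pink screwdriver and the orange block are look-alikes. Next I work out the moves.

```bash
cat >> h.py <<'E'
from scipy.spatial.transform import Rotation as R
def go(x,y,z,ang=None,grasp=True):
    """shift/turn from measured TCP so grasp point is at xyz, tool x along ang (mod 180) deg"""
    s=r.read_state(); M=R.from_rotvec(s['tool_rot']).as_matrix()
    h=np.degrees(np.arctan2(M[1,0],M[0,0])); t=0
    if ang is not None:
        t=-((ang-h+90)%180-90)   # tool z down: +turn lowers heading
    M2=M@R.from_euler('z',t,degrees=True).as_matrix()
    d=np.array([x,y,z])+[0,0,.006]*grasp-s['tool_pos']
    print('t',round(s['time'],2),'pos',np.round(s['tool_pos'],4),'heading',round(h,1),'j',np.round(s['joints'],2),'turn',round(t,2),'shift cm',np.round(M2.T@d*100,2),'w',s['gripper_width'],'gf',s['grip_force'],'F',np.round(s['force'],1))
E
python3 -c "
from h import *
go(.593,.076,.2,25.7)"
```

```text
t 0.3 pos [ 0.2161 -0.5057  0.2561] heading 23.1 j [-1.32  0.26  0.02  1.33 -0.    1.42] turn -2.56 shift cm [ 59.19 -36.07   5.03] w 0.08527786617435011 gf 0.0 F [ 0.5  0.7 -0.2]
```

```bash
python3 -m pendant '[[8.5,0,0,0,-10.7],[8.5,0,0,0,-10.7],[8.5,0,0,0,-10.7],[8.5,0,0,0,-10.7],[8.5,0,0,0,-10.7],[8.5,0,0,0,-10.7],[8.5,0,0,0,-10.7],[8.5,0,0,0,-10.7],[8.5,0,0,0,-10.7]]' 40
python3 -m pendant '[[8.5,0,0,0,-10.7],[8.5,0,0,0,-10.7],[8.5,0,0,0,-10.7],[8.5,0,0,0,-10.7],[8.5,0,0,0,-10.7],[8.5,0,0,0,-10.7],[8.5,0,0,0,-10.7],[8.5,0,0,0,-10.7],[8.5,0,0,0,-0.7]]'
python3 -m pendant '[[8.5,-3,1.8,0,0],[8.5,-4.2,2.5,0,0],[8.5,-4.2,2.5,0,0],[8.5,-4.2,2.5,0,0],[8.5,-4.2,2.5,0,0],[8.5,-4.2,2.5,0,0],[8.5,-4.2,2.5,0,0],[8.5,-4.2,2.5,0,0],[8.5,-4.2,2.5,0,0]]'
python3 -c "
from h import *
go(.593,.076,.2,25.7)"
```

```text
time: 1.42
tool_pos: [0.2161, -0.5057, 0.2562]
tool_rot: [-1.576, -2.718, -0.0]
force: [1.0, -0.3, -0.1]
gripper_width: 0.0849
grip_force: 0.0
time: 2.55
tool_pos: [0.2161, -0.5057, 0.2562]
tool_rot: [-0.699, 3.063, 0.0]
force: [-0.2, -1.2, 0.1]
gripper_width: 0.0853
grip_force: 0.0
time: 3.68
tool_pos: [0.4518, -0.149, 0.2564]
tool_rot: [-0.692, 3.064, -0.0]
force: [0.4, -0.5, 0.5]
gripper_width: 0.0851
grip_force: 0.0
t 3.67 pos [ 0.4518 -0.149   0.2564] heading -154.5 j [-0.5   0.13 -0.14  1.3  -0.   -0.94] turn -0.24 shift cm [-22.48  14.15   5.05] w 0.08505112288565643 gf 0.0 F [ 0.4 -0.5  0.5]
```

```bash
python3 -m pendant '[[8.5,-4.5,2.8,1,0],[8.5,-4.5,2.8,2,0],[8.5,-4.5,2.8,2,0],[8.5,-4.5,2.8,2,0],[8.5,-4.5,2.9,2,-0.2],[6,0,0,1,0],[6,0,0,0,0]]'
python3 - <<'E'
from h import *
print(r.tips_ahead)
c=r.capture('top'); save(c,'top2')
for d in r.trace(c,'screwdriver'):
    p,col=pts(c,d['pixels']); hi=p[p[:,2]>.004]
    print(round(d['score'],2),d['bbox'],cv2.minAreaRect((hi[:,:2]*1000).astype(np.float32)),np.median(col,0))
s=r.capture('scene'); save(s,'scene2')
for d in r.trace(s,'screwdriver'):
    p,col=pts(s,d['pixels']); hi=p[(p[:,2]>.004)&(p[:,2]<.04)]
    print('s',round(d['score'],2),d['bbox'],cv2.minAreaRect((hi[:,:2]*1000).astype(np.float32)),np.percentile(hi[:,2],98))
go(.593,.076,.021,25.7)
E
```

```text
time: 4.55
tool_pos: [0.592, 0.0743, 0.1554]
tool_rot: [0.702, -3.06, -0.0]
force: [-0.6, -0.1, 0.9]
gripper_width: 0.0602
grip_force: 0.0
0.025
0.6 [298.7, 161.6, 12.2, 16.9] ((496.0238037109375, 33.99029541015625), (136.0673370361328, 12.375886917114258), 11.649565696716309) [139.  38.  33.]
s 0.97 [264.0, 286.5, 39.5, 84.6] ((616.7481689453125, 90.49481964111328), (187.3739471435547, 27.277347564697266), 25.943317413330078) 0.026331178864796138
s 0.86 [434.4, 276.2, 90.9, 18.1] ((248.77122497558594, 313.9494934082031), (29.20280647277832, 188.04373168945312), 47.599037170410156) 0.02656876130317194
t 4.75 pos [0.5926 0.0732 0.1573] heading -154.2 j [-0.02  0.38 -0.06  1.13 -0.   -0.47] turn 0.11 shift cm [-0.14  0.24 13.03] w 0.05980137321128222 gf 0.0 F [-0.3 -0.4 -0.3]
```

View pics/scene2.png

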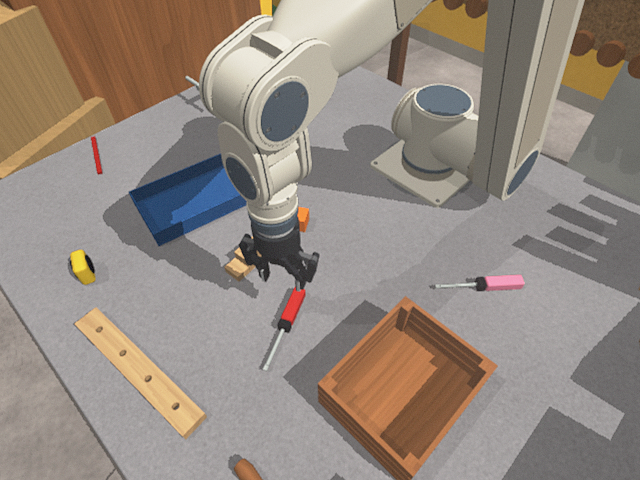

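The gripper hovers at about (280,255) over the red handle at (292,305), and both cameras agree to within 3 mm. I'll descend and grip.

```bash
python3 -m pendant '[[6,-0.2,0.35,3,0],[6,0,0,3.5,0],[6,0,0,3,0],[6,0,0,2,0],[6,0,0,1.2,0],[6,0,0,0,0],[1.5,0,0,0,0],[1.5,0,0,0,0],[1.5,0,0,0,0],[1.5,0,0,0,0]]' 40
python3 -m pendant '[[1.5,0,0,0,0],[1.5,0,0,-3,0],[1.5,0,0,-4,0],[1.5,0,0,-4,0],[1.5,0,0,-2,0],[1.5,0,0,0,0]]' 40
python3 - <<'E'
from h import *
# tray from first look: centre .514,-.343 ; long axis -11 deg
a=np.radians(-11); go(.514-.025*np.cos(a),-.343-.025*np.sin(a),.15,-11)
E
```

```text
time: 6.0
tool_pos: [0.5935, 0.0782, 0.0304]
tool_rot: [-0.705, 3.06, -0.001]
force: [-0.8, -1.2, 6.3]
gripper_width: 0.025
grip_force: 41.3
time: 6.75
tool_pos: [0.5935, 0.0783, 0.1609]
tool_rot: [-0.704, 3.058, -0.001]
force: [0.7, -0.4, -1.0]
gripper_width: 0.0249
grip_force: 40.4
t 6.75 pos [0.5935 0.0783 0.1609] heading -154.1 j [-0.01  0.38 -0.05  1.14  0.   -0.46] turn 36.94 shift cm [  2.27 -42.88   0.45] w 0.02492325804011544 gf 40.37605294492096 F [ 0.7 -0.4 -1. ]
```

```bash
python3 -m pendant '[[1.5,0,0,0,7],[1.5,0,0,0,10],[1.5,0,0,0,10],[1.5,0,0,0,10],[1.5,0,0,0,0],[1.5,0.2,-2,0,0],[1.5,0.2,-4,0,0],[1.5,0.2,-4,0,0],[1.5,0.2,-4.5,0,0],[1.5,0.2,-4.5,0,0]]' 40
python3 -m pendant '[[1.5,0.2,-4.5,0,0],[1.5,0.2,-4.5,0,0],[1.5,0.2,-4.5,0,0],[1.5,0.2,-4.5,0,0],[1.5,0.2,-3,0,0],[1.5,0.2,-1.5,0,0],[1.5,0,0,0,0]]' 40
python3 - <<'E'
from h import *
s=r.capture('scene'); save(s,'scene3')
for n in ['screwdriver','tool_tray']:
  for d in r.trace(s,n):
    p,col=pts(s,d['pixels']); print(n,round(d['score'],2),d['bbox'],cv2.minAreaRect((p[:,:2]*1000).astype(np.float32)),np.percentile(p[:,2],[2,50,98]))
a=np.radians(-11); go(.514-.025*np.cos(a),-.343-.025*np.sin(a),.03,-11)
E
```

```text
time: 8.0
tool_pos: [0.5454, -0.1083, 0.159]
tool_rot: [-0.298, -3.127, 0.0]
force: [0.6, 1.0, -1.3]
gripper_width: 0.0252
grip_force: 40.3
time: 8.88
tool_pos: [0.4909, -0.3254, 0.159]
tool_rot: [-0.303, -3.126, -0.001]
force: [-0.3, 0.7, -0.6]
gripper_width: 0.025
grip_force: 40.4
screwdriver 0.97 [438.2, 276.7, 85.5, 16.6] ((249.79486083984375, 313.5426025390625), (28.800600051879883, 187.5081024169922), 46.54793167114258) [0.00466815 0.02212035 0.02677295]
screwdriver 0.8 [151.5, 141.3, 77.1, 37.3] ((522.2235717773438, -392.40966796875), (180.11715698242188, 210.1764373779297), 6.38042688369751) [0.1320517  0.14525427 0.15471116]
tool_tray 0.61 [129.8, 147.8, 139.8, 101.4] ((498.62249755859375, -363.8258972167969), (230.98907470703125, 322.3548889160156), 78.62141418457031) [0.00081653 0.00578733 0.04541106]
t 9.03 pos [ 0.4917 -0.3238  0.1593] heading 169.0 j [-0.72  0.37 -0.07  1.13  0.   -0.53] turn 0.02 shift cm [-0.06 -1.47 12.33] w 0.02504451653406872 gf 40.351273119449615 F [ 0.1  0.7 -1.2]
```

View pics/scene3.png

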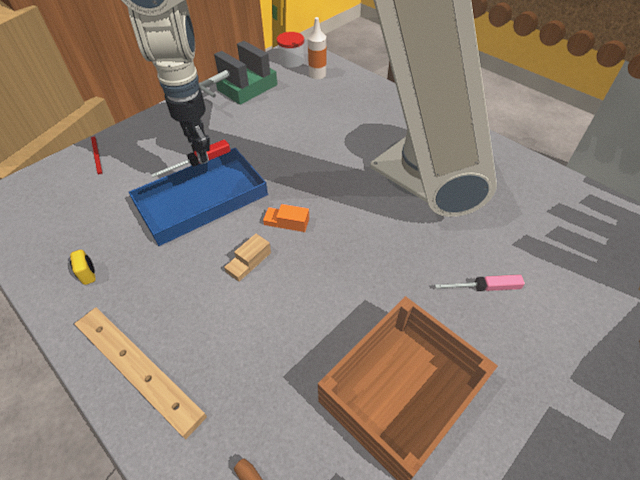

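The screwdriver is held level above the tray, with the handle at (215,152) and the shaft at (175,165). I'll lower it and release.

```bash
python3 -m pendant '[[1.5,0,-1.4,2,0],[1.5,0,0,4,0],[1.5,0,0,3,0],[1.5,0,0,2,0],[1.5,0,0,1.1,0],[1.5,0,0,0.3,0],[1.5,0,0,0,0]]' 40
python3 -m pendant '[[6,0,0,0,0],[6,0,0,0,0],[6,0,0,0,0],[6,0,0,-2,0],[6,0,0,-4,0],[6,0,0,-5,0],[6,0,0,-3,0],[6,0,0,0,0]]' 40
python3 - <<'E'
from h import *
go(.549,-.0995,.15,5.35)
E
```

```text
time: 9.9
tool_pos: [0.4893, -0.3385, 0.0359]
tool_rot: [0.302, 3.126, -0.001]
force: [-0.3, 0.4, -0.7]
gripper_width: 0.0251
grip_force: 40.4
time: 10.9
tool_pos: [0.4897, -0.3393, 0.178]
tool_rot: [0.302, 3.123, -0.005]
force: [0.4, 0.6, -0.3]
gripper_width: 0.0605
grip_force: 0.0
t 10.9 pos [ 0.4897 -0.3393  0.178 ] heading 168.9 j [-0.75  0.36 -0.03  1.18  0.   -0.55] turn -16.41 shift cm [-8.13 23.33  2.14] w 0.060453188241789864 gf 0.0 F [ 0.4  0.6 -0.3]
```

```bash
python3 -m pendant '[[8,0,0,0,-8.2],[8,0,0,0,-8.2],[8,-0.9,2.3,0,0],[8,-1.4,4.1,0,0],[8,-1.4,4.1,0,0],[8,-1.4,4.1,0,0],[8,-1.4,4.1,0,0],[8,-1.2,3,0,0],[8,-0.4,1.6,0,0],[8,0,0,0,0]]' 40
python3 - <<'E'
from h import *
s=r.capture('scene'); save(s,'scene4'); c=r.capture('top'); save(c,'top4')
for n in ['screwdriver','offcut']:
 for k in (s,c):
  for d in r.trace(k,n):
    p,col=pts(k,d['pixels']); hi=p[(p[:,2]>.01)&(p[:,2]<.06)]
    if len(hi)>9: print(n,k is s,round(d['score'],2),d['bbox'],cv2.minAreaRect((hi[:,:2]*1000).astype(np.float32)),np.percentile(hi[:,2],[2,50,98]),np.median(col,0))
go(.549,-.0995,.025,5.35)
E
```

```text
time: 12.15
tool_pos: [0.5477, -0.0985, 0.1747]
tool_rot: [0.148, -3.137, -0.0]
force: [0.3, -0.7, 0.6]
gripper_width: 0.0803
grip_force: 0.0
screwdriver True 0.88 [437.0, 274.8, 88.5, 18.2] ((250.086181640625, 315.2800598144531), (27.676055908203125, 189.65762329101562), 48.500274658203125) [0.01133034 0.0226809  0.02691823] [195. 142. 162.]
screwdriver True 0.78 [165.5, 185.5, 50.7, 24.0] ((538.9359130859375, -345.2666931152344), (29.90564727783203, 128.8439178466797), 78.16968536376953) [0.01080947 0.0205423  0.02964536] [124.  56.  53.]
screwdriver False 0.75 [504.1, 141.9, 27.5, 101.7] ((512.94677734375, -342.87994384765625), (26.346158981323242, 189.2221221923828), 79.10334014892578) [0.01538806 0.02762695 0.03209739] [154.  32.  28.]
offcut True 0.71 [225.5, 233.6, 46.0, 45.3] ((557.4756469726562, -96.3335952758789), (104.85929870605469, 47.965675354003906), 5.296920299530029) [0.01148066 0.03476563 0.04257339] [214. 171. 123.]
offcut True 0.57 [263.8, 203.2, 48.3, 28.3] ((413.2724304199219, -122.93936157226562), (49.09926223754883, 104.65843963623047), 32.50897216796875) [0.01212872 0.03677901 0.04254322] [229.5 131.   57. ]
offcut True 0.53 [129.1, 159.4, 140.3, 86.7] ((514.2615966796875, -340.8756103515625), (177.47802734375, 299.0132141113281), 79.13761138916016) [0.01066353 0.0298105  0.04618859] [ 47.  74. 112.]
t 12.45 pos [ 0.5478 -0.1     0.1752] heading -174.7 j [-0.33  0.31 -0.12  1.14 -0.   -0.42] turn -0.09 shift cm [-0.13  0.04 14.42] w 0.08041966266563959 gf 0.0 F [-0.4  0.2  0. ]
```

View pics/scene4.png

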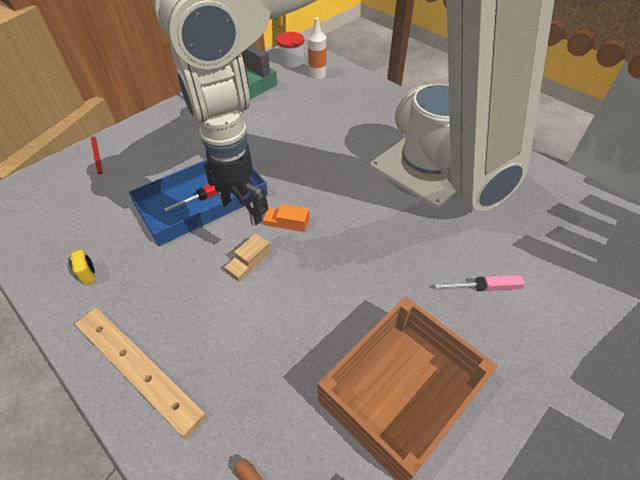

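The screwdriver lies flat in the tray at (190,198), and the gripper is above the pine offcut at (248,257). Next I grip the offcut.

```bash
python3 -m pendant '[[8,-0.1,0.1,3,0],[8,0,0,4,0],[8,0,0,4,0],[8,0,0,2,0],[8,0,0,1.2,0],[8,0,0,0,0],[3,0,0,0,0],[3,0,0,0,0],[3,0,0,0,0],[3,0,0,0,0]]' 40
python3 -m pendant '[[3,0,0,0,0],[3,0,0,-3,0],[3,0,0,-5,0],[3,0,0,-5,0],[3,0,0,-4,0],[3,0,0,-1,0],[3,0,0,0,0]]' 40
python3 - <<'E'
from h import *
go(.545,.338,.2,0)
E
```

```text
time: 13.7
tool_pos: [0.5494, -0.0981, 0.0343]
tool_rot: [-0.146, 3.136, -0.001]
force: [-1.8, 0.2, 6.4]
gripper_width: 0.0433
grip_force: 41.7
time: 14.58
tool_pos: [0.5488, -0.0979, 0.2132]
tool_rot: [-0.146, 3.138, -0.0]
force: [-0.5, -0.2, -1.6]
gripper_width: 0.0433
grip_force: 40.9
t 14.57 pos [ 0.5488 -0.0979  0.2132] heading -174.7 j [-0.33  0.29 -0.05  1.23 -0.   -0.42] turn 5.34 shift cm [ 0.38 43.59  0.71] w 0.04332627848694172 gf 40.93336522579193 F [-0.5 -0.2 -1.6]
```

```bash
python3 -m pendant '[[3,0,0,0,5.3],[3,0,2.5,0,0],[3,0,4.5,0,0],[3,0,4.5,0,0],[3,0,4.5,0,0],[3,0,4.5,0,0],[3,0,4.5,0,0],[3,0,4.5,0,0],[3,0,4.5,0,0],[3,0,4.5,0,0]]' 40
python3 -m pendant '[[3,0.2,3,0,0],[3,0.2,2,0,0],[3,0,0,0,0],[3,0,0,0,0]]' 40
python3 - <<'E'
from h import *
s=r.capture('scene'); save(s,'scene5')
for d in r.trace(s,'offcut_crate')[:1]:
    p,_=pts(s,d['pixels']); hi=p[p[:,2]>.08]; print(d['score'],cv2.minAreaRect((hi[:,:2]*1000).astype(np.float32)))
go(.545,.338,.037,0)
E
```

```text
time: 15.82
tool_pos: [0.5478, 0.2884, 0.211]
tool_rot: [0.001, -3.139, 0.002]
force: [0.3, -0.3, -0.3]
gripper_width: 0.0436
grip_force: 41.0
time: 16.32
tool_pos: [0.5446, 0.3363, 0.2127]
tool_rot: [0.0, -3.141, 0.001]
force: [-0.4, 0.5, -1.5]
gripper_width: 0.0434
grip_force: 41.0
0.98 ((549.0338134765625, 340.314697265625), (243.37037658691406, 200.45999145507812), 0.0020211106166243553)
t 16.43 pos [0.5448 0.336  0.2132] heading 180.0 j [ 0.42  0.43  0.17  1.31 -0.    0.42] turn -0.03 shift cm [-0.03  0.2  17.02] w 0.043693344378858315 gf 40.99755048751831 F [ 0.7  0.3 -0.4]
```

View pics/scene5.png

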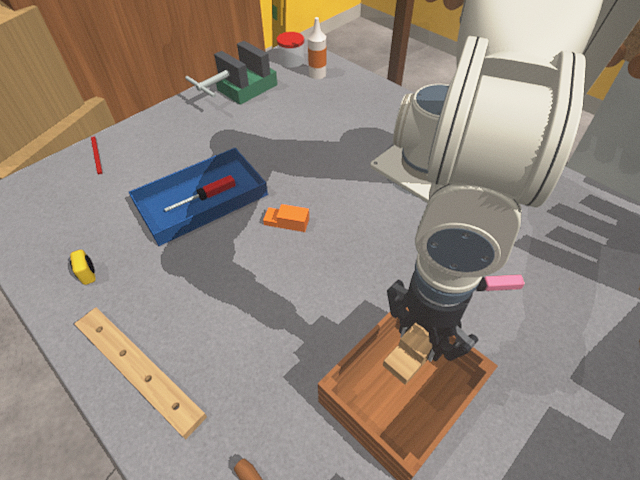

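The offcut is held centred over the crate at (410,350), and the screwdriver is resting flat in the tray. I'll lower the offcut to the crate floor and release it.

```bash
python3 -m pendant '[[3,0,0.2,3,0],[3,0,0,4,0],[3,0,0,4,0],[3,0,0,3,0],[3,0,0,2,0],[3,0,0,0.9,0],[3,0,0,0,0]]' 40
python3 -m pendant '[[7,0,0,0,0],[7,0,0,0,0],[7,0,0,0,0],[7,0,0,-2,0],[7,0,0,-4,0],[7,0,0,-5,0],[7,0,0,-5,0],[7,0,0,-3,0],[7,0,0,0,0]]' 40
python3 -m pendant '[[7,0,-3,0,0],[7,0,-4.5,0,0],[7,0,-4.5,0,0],[7,0,-4.5,0,0],[7,0,-4.5,0,0],[7,0,-4.5,0,0],[7,0,-4,0,0],[7,0,-2,0,0],[7,0,0,0,0]]' 40
python3 - <<'E'
from h import *
s=r.capture('scene'); save(s,'scene6'); c=r.capture('top')
for n in ['offcut','screwdriver']:
 for k in (s,c):
  for d in r.trace(k,n):
    p,col=pts(k,d['pixels']); print(n,k is s,round(d['score'],2),d['bbox'],np.round(p.mean(0),3),np.percentile(p[:,2],[2,98]))
E
```

```text
time: 17.3
tool_pos: [0.5447, 0.3385, 0.0443]
tool_rot: [-0.0, -3.141, 0.0]
force: [-0.7, 0.1, -0.3]
gripper_width: 0.043
grip_force: 41.0
time: 18.42
tool_pos: [0.5453, 0.3395, 0.2373]
tool_rot: [-0.001, 3.137, 0.003]
force: [-0.9, -0.6, 0.1]
gripper_width: 0.0699
grip_force: 0.0
time: 19.55
tool_pos: [0.5446, 0.0233, 0.2337]
tool_rot: [-0.002, -3.141, -0.0]
force: [-0.3, -0.3, -0.2]
gripper_width: 0.07
grip_force: 0.0
offcut True 0.67 [378.1, 358.1, 51.8, 59.4] [0.556 0.342 0.04 ] [0.01605093 0.05058114]
offcut True 0.6 [265.2, 211.5, 32.5, 17.3] [ 0.438 -0.134  0.02 ] [0.00282596 0.04033559]
offcut False 0.97 [366.8, 221.6, 58.7, 45.8] [ 0.412 -0.124  0.034] [0.01551115 0.04409374]
offcut False 0.59 [124.5, 133.4, 35.5, 61.2] [0.547 0.334 0.04 ] [0.01123221 0.05191005]
screwdriver True 0.72 [437.1, 276.3, 86.1, 15.5] [0.233 0.334 0.02 ] [0.00518446 0.02684453]
screwdriver True 0.69 [169.0, 174.5, 68.2, 34.6] [ 0.491 -0.332  0.021] [0.00327723 0.03033398]
screwdriver False 0.98 [501.7, 143.7, 29.8, 101.8] [ 0.485 -0.336  0.026] [0.01383936 0.03213257]
```

View pics/scene6.png

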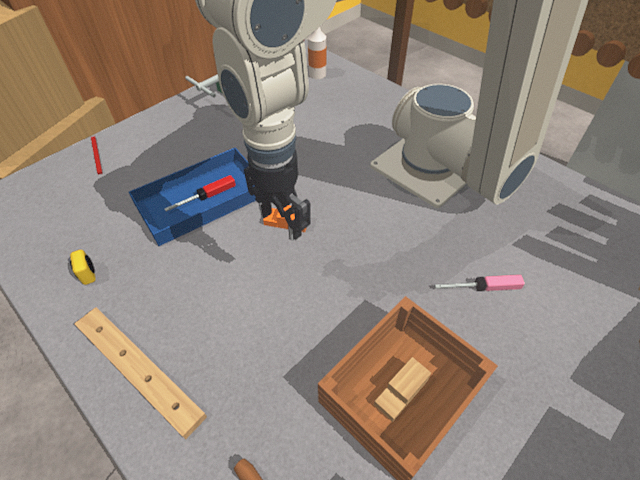

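The offcut sits flat in the crate at (404,388) and the screwdriver lies flat in the tray at (200,193). The gripper is clear, high above the bench.

```bash
python3 -c "
from workcell import r
print(r.close_job())"
```

```text
the job is handed in; nothing more can be done
None
```

The job is handed in at about 20 s: the red screwdriver lies flat on the blue tray's floor, then the pine offcut was put in the crate, and the gripper has let go of both.

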